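# Make up the cylinder kit and the oil kit for an engine rebuild

## Robot

A 6-joint arm with a two-finger parallel gripper is mounted at the origin on the work surface. World frame = base frame: x ahead of the robot, y to its left, z up, the work surface at z = 0. Lengths are in m, angles in rad, forces in N, time in s.
With the tool pointing down it reaches from about 0.3 to 0.775 m from the base axis. Payload 14.6 kg.
Tool frame: the origin (TCP) lies midway between the tips of the shut fingers; the grasp point (between the pads) lies 19 mm behind it; x points along the fingers, y is the direction in which the jaws open and shut, and the axes are right-handed (so a half turn about x gives the same grasp; the last joint's range is limited). The gripper opens to 85 mm and grips with 20 to 120 N. Pads are 22 mm wide; open, the fingers measure 114 mm over their backs; the gripper's body (76 mm by 85 mm) begins 54 mm behind the grasp point. The pads swing forward as they close: fully open they stand 13 mm farther back than shut.
Start: joints at [1.179, 0.3, 1.521, -0, 1.321, -0.067], TCP at [0.176, 0.521, 0.231] pointing down, gripper open.
Joint ranges: [-3.03, 3.03], [-0.79, 2.21], [0.23, 2.52], [-1.04, 4.18], [0, 3.07], [-2.55, 2.55]. Speed limits (rad/s): [2.22, 2.22, 2.57, 3.14, 3.14, 3.14].

## Interface

Orientations are given as a unit quaternion [x, y, z, w].
In Python, from plant import state, snapshot, get_calibration, hand_in gives the robot as it stands.
- The arm moves only by the tool play_rows, never from a script. Its argument "steps" is a list of rows, each an object with "claw": the finger opening in m, from 0 to 0.0854; "offset": the shift along the tool's x, y, z in m, a list of three; "spin": the turn about the tool's x in rad. A call has 1 to 5 rows; each row is the pose to reach, as a shift and turn from the pose commanded when the call began, along the tool's axes at that moment; what a row does not reach only later rows make up. A row lasts 1/10 s, in which the tool goes at most 50 mm and 8.59 degrees, less where a joint would pass 70% of its speed; a pose out of reach is approached as far as the arm can. A call with a gripper value outside its range is refused whole. The fingers move at their own pace and stop on an object; the grip force is fixed at half the most. Time passes only in rows, so rows that repeat a pose let the fingers close. It gives the time, the measured TCP pose, the force and the opening at its end, in the units of the state.
- state(): the state, without advancing time (a new reading comes with each control period).
- snapshot(name): name is "side" or "top" or "wrist"; returns the picture (480x640x3 uint8, red, green, blue); there is no depth.
- get_calibration(name): a dict with "fx", "fy", "cx", "cy" (pixels), "eye" and "rotation" of the camera in the world. Camera axes: x right, y down, z forward; pixel columns grow to the right and rows downward; lengths in m; the calibration is good to about 2 mm. A picture is of the moment at which its call begins: read the wrist's pose just before it. get_calibration takes no time and is no camera call; for the wrist camera it gives the pose at the moment of the call.
- hand_in(): hands the job in, once; it reports no verdict.
The state is a dict: "time": time; "joint_pos": joint angles; "qd": joint speeds; "joint_efforts": joint torques, N m; "tool_pos": TCP position; "eef_rot": TCP orientation; "ft_force": force on the tool from outside, world axes, zero at the start; "wrist_torque": the same for the moment, N m; "width": opening from 0.0 (shut) to 1.0 (fully open).
Only numpy, scipy, OpenCV 4.12 (cv2) and the standard library are available. Lean on these libraries where they do the work, as an engineer would, in place of code of your own. Each camera call takes 0.05 s, during which the arm holds its last target.

## Task

Make up two kits of parts for the engine rebuild: put the clean new piston, the gudgeon pin and the valve spring in the red tray, and the oil pump and the new yellow-capped oil filter in the blue tray. Set every part down gently, never dropping it, standing upright as it stands now and flat on the tray's floor, one part to a compartment. Leave the black-crowned used piston and the dirty brown used filter where they stand.

Things in the scene. Friction and masses are not known exactly. Their poses are not given: they have to be found in the camera images.
- red_tray: Shallow red kit tray of painted steel, fixed to the bench by magnetic feet: 246 x 90 mm outside, floor 3 mm thick, walls 3 mm thick with their tops 13 mm above the bench. Two cross walls divide it into three equal compartments, 78 mm (along its x) by 84 mm (along its y) inside, in a row along its long x axis, centred at x = -81, 0 and +81 mm, y = 0. Origin under its centre, on the bench, z up. Starts empty.
- blue_tray: Shallow blue kit tray, the same but for its colour: of painted steel, fixed to the bench by magnetic feet: 246 x 90 mm outside, floor 3 mm thick, walls 3 mm thick with their tops 13 mm above the bench. Two cross walls divide it into three equal compartments, 78 mm (along its x) by 84 mm (along its y) inside, in a row along its long x axis, centred at x = -81, 0 and +81 mm, y = 0. Origin under its centre, on the bench, z up. Starts empty.
- piston: New engine piston of clean bright aluminium with a bright silver crown, standing crown up: 54 mm across, 46 mm tall, about 0.14 kg. Origin at the centre of its underside, z up along its axis.
- gudgeon_pin: Gudgeon pin: a polished steel tube with a dark bore, standing on end: 16 mm across, 46 mm tall, about 0.045 kg. Origin at the centre of its underside, z up along its axis.
- valve_spring: Valve spring: a coil of blue-coated steel wire, standing on end: 30 mm across, 44 mm tall, about 0.06 kg. Origin at the centre of its underside, z up along its axis.
- oil_pump: Oil pump: a grey metal puck with a bright star-shaped rotor in a dark chamber on its top face: 46 mm across, 36 mm tall, with a stub of shaft 9 mm across rising 7 mm more at the centre, about 0.22 kg. Origin at the centre of its underside, z up along its axis.
- oil_filter: New oil filter cartridge with bright yellow end caps, cream paper pleats and a dark centre hole, standing on end: 46 mm across, 52 mm tall, about 0.05 kg. Rigid. Origin at the centre of its underside, z up along its axis.
- used_piston: Used piston, brown with a sooty black crown, the same size as the new one. Not wanted: it stays where it stands. Origin at the centre of its underside, z up along its axis.
- used_filter: Used oil filter cartridge, dark oily brown all over, the same size as the new one. Not wanted: it stays where it stands. (A small green grease tin, 55 mm across and 35 mm tall, and a black deep socket, 26 mm across and 50 mm tall, also stand among the parts; they belong to neither kit.) Origin at the centre of its underside, z up along its axis.
There are look-alikes about, which are no part of the job. There is more than one size of the oil_filter; the job needs the smallest.

How it is judged:
At the end, for the whole second after the job is handed in: The new piston, gudgeon pin and valve spring each stand in a compartment of their own in the red tray, and the oil pump and new filter each in a compartment of their own in the blue tray (any compartment): base on the tray floor within 3.5 mm, tilted less than 0.12 rad, at rest and let go (y of piston in the frame of red_tray between -0.042 and 0.042 m and z of piston in the frame of red_tray between 0 and 0.0065 m and angle between each of piston, gudgeon_pin, valve_spring, oil_pump, oil_filter's own z axis and vertical below 0.12 rad and linear speed of each of piston, gudgeon_pin, valve_spring, oil_pump, oil_filter below 0.02 m/s and contact force between the fingers and piston below 0.05 N and y of gudgeon_pin in the frame of red_tray between -0.042 and 0.042 m and z of gudgeon_pin in the frame of red_tray between 0 and 0.0065 m and contact force between the fingers and gudgeon_pin below 0.05 N and y of valve_spring in the frame of red_tray between -0.042 and 0.042 m and z of valve_spring in the frame of red_tray between 0 and 0.0065 m and contact force between the fingers and valve_spring below 0.05 N and ((x of piston in the frame of red_tray between -0.12 and -0.042 m and x of gudgeon_pin in the frame of red_tray between -0.039 and 0.039 m and x of valve_spring in the frame of red_tray between 0.042 and 0.12 m) or (x of piston in the frame of red_tray between -0.12 and -0.042 m and x of gudgeon_pin in the frame of red_tray between 0.042 and 0.12 m and x of valve_spring in the frame of red_tray between -0.039 and 0.039 m) or (x of piston in the frame of red_tray between -0.039 and 0.039 m and x of gudgeon_pin in the frame of red_tray between -0.12 and -0.042 m and x of valve_spring in the frame of red_tray between 0.042 and 0.12 m) or (x of piston in the frame of red_tray between -0.039 and 0.039 m and x of gudgeon_pin in the frame of red_tray between 0.042 and 0.12 m and x of valve_spring in the frame of red_tray between -0.12 and -0.042 m) or (x of piston in the frame of red_tray between 0.042 and 0.12 m and x of gudgeon_pin in the frame of red_tray between -0.12 and -0.042 m and x of valve_spring in the frame of red_tray between -0.039 and 0.039 m) or (x of piston in the frame of red_tray between 0.042 and 0.12 m and x of gudgeon_pin in the frame of red_tray between -0.039 and 0.039 m and x of valve_spring in the frame of red_tray between -0.12 and -0.042 m)) and y of oil_pump in the frame of blue_tray between -0.042 and 0.042 m and z of oil_pump in the frame of blue_tray between 0 and 0.0065 m and contact force between the fingers and oil_pump below 0.05 N and y of oil_filter in the frame of blue_tray between -0.042 and 0.042 m and z of oil_filter in the frame of blue_tray between 0 and 0.0065 m and contact force between the fingers and oil_filter below 0.05 N and ((x of oil_pump in the frame of blue_tray between -0.12 and -0.042 m and x of oil_filter in the frame of blue_tray between -0.039 and 0.039 m) or (x of oil_pump in the frame of blue_tray between -0.12 and -0.042 m and x of oil_filter in the frame of blue_tray between 0.042 and 0.12 m) or (x of oil_pump in the frame of blue_tray between -0.039 and 0.039 m and x of oil_filter in the frame of blue_tray between -0.12 and -0.042 m) or (x of oil_pump in the frame of blue_tray between -0.039 and 0.039 m and x of oil_filter in the frame of blue_tray between 0.042 and 0.12 m) or (x of oil_pump in the frame of blue_tray between 0.042 and 0.12 m and x of oil_filter in the frame of blue_tray between -0.12 and -0.042 m) or (x of oil_pump in the frame of blue_tray between 0.042 and 0.12 m and x of oil_filter in the frame of blue_tray between -0.039 and 0.039 m))); the robot touches nothing.
It fails at once if the used piston is shifted by more than 30 mm or tipped over (distance of used_piston from where it was at the start of the episode above 0.03 m or angle between used_piston's own z axis and vertical above 0.5 rad).
It fails at once if the used filter is shifted by more than 30 mm or tipped over (distance of used_filter from where it was at the start of the episode above 0.03 m or angle between used_filter's own z axis and vertical above 0.5 rad).
It fails at once if a kit part is dropped (it moves at more than 0.7 m/s, as after a fall of 25 mm, while the fingers do not touch it) ((linear speed of piston above 0.7 m/s and contact force between the fingers and piston below 0.01 N) or (linear speed of gudgeon_pin above 0.7 m/s and contact force between the fingers and gudgeon_pin below 0.01 N) or (linear speed of valve_spring above 0.7 m/s and contact force between the fingers and valve_spring below 0.01 N) or (linear speed of oil_pump above 0.7 m/s and contact force between the fingers and oil_pump below 0.01 N) or (linear speed of oil_filter above 0.7 m/s and contact force between the fingers and oil_filter below 0.01 N)).
It also fails if it takes over 120 s, if anything falls off the work surface, if the arm or the gripper's body presses on something with over 40 N, if the wrist force passes 120 N, or if a joint passes its speed limit or range.

## Working session

There is one attempt and no reset: what is moved stays moved. The work goes in short steps, Python scripts to look and compute and a tool call to move; the robot and the scene stay as the last step left them, time stands still between calls to the robot, and variables do not carry over. Pictures are saved under pics/ and viewed, and the job is handed in when it is done.

Besides the shell and the picture viewer there is one more tool, called after "Request:" as name([rows], argument=value, ...), one row to a line, values as JSON. play_rows: Moves the arm, as the interface text tells. Its arguments: {"type":"object","properties":{"steps":{"type":"array","items":{"type":"object","properties":{"claw":{"type":"number"},"offset":{"type":"array","items":{"type":"number"}},"spin":{"type":"number"}}}}},"required":["steps"]}

```bash
ls; mkdir -p pics
python3 - <<'E'
from plant import *
import cv2
print(state())
for n in ["top","side"]:
    im=snapshot(n); cv2.imwrite(f"pics/{n}0.png",im[:,:,::-1]); print(n,get_calibration(n))
print(get_calibration("wrist"))
E
```

```text
pics
{'time': 0.0, 'joint_pos': array([ 1.17940446e+00,  3.00510894e-01,  1.52160832e+00,  1.44078020e-05,
        1.32070102e+00, -6.65862574e-02]), 'qd': array([ 0.00050845,  0.00171719, -0.00090846,  0.00039873, -0.00026271,
       -0.00250575]), 'joint_efforts': array([-2.03106829e-03, -5.43517542e+01, -3.61774671e+01, -1.48493395e-04,
        4.27459949e-03,  2.88064962e-05]), 'tool_pos': array([0.17541772, 0.52101884, 0.23068796]), 'eef_rot': array([ 0.11391165,  0.69790539, -0.11475479,  0.69769874]), 'ft_force': array([0.58837587, 0.00838833, 0.07338301]), 'wrist_torque': array([ 0.00692706,  0.02157995, -0.01297349]), 'width': 0.9980097023312955}
top {'fx': 518.540371601021, 'fy': 518.540371601021, 'cx': 326.82547331629286, 'cy': 240.5271840981345, 'eye': array([ 0.49157134, -0.01584812,  1.00612549]), 'rotation': array([ 0.71410917, -0.6967624 ,  0.03435831, -0.05822158])}
side {'fx': 562.8382373083198, 'fy': 562.8382373083198, 'cx': 325.4102220565894, 'cy': 240.65375239761354, 'eye': array([0.45006875, 0.79552036, 0.60684208]), 'rotation': array([-0.07927824,  0.8773502 , -0.47085075,  0.04765663])}
{'fx': 353.63983471923444, 'fy': 353.63983471923444, 'cx': 317.9667089979487, 'cy': 232.46223140398877, 'eye': array([0.11179418, 0.54210951, 0.37373989]), 'rotation': array([0.80517964, 0.57784804, 0.07714671, 0.10874638])}
```

View pics/top0.png

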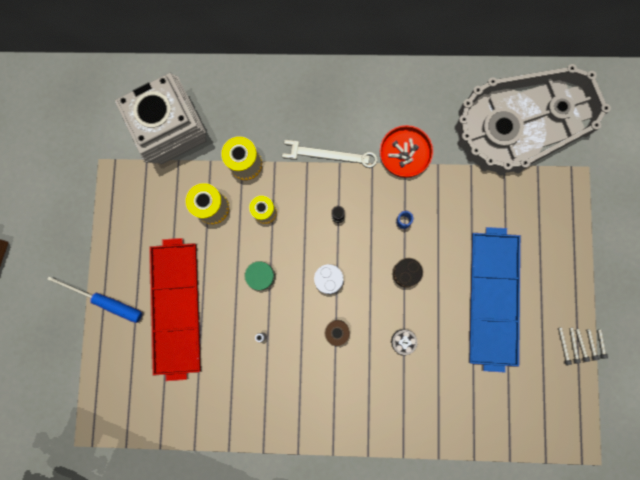

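View pics/side0.png

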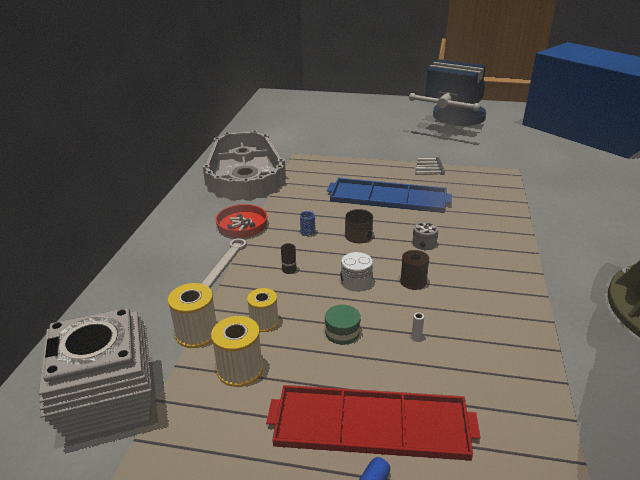

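The top view has +y to the left and +x up. Approximate pixels are: small filter (262,208), piston (328,279), pin (260,337), spring (405,219), pump (404,342), red tray (176,309), blue tray (495,299). Next I'll measure them precisely.

```bash
cat > h.py <<'E'
import numpy as np, cv2
from plant import *
from scipy.spatial.transform import Rotation as R
def ray(cal,u,v):
    d=R.from_quat(cal["rotation"]).apply([(u-cal["cx"])/cal["fx"],(v-cal["cy"])/cal["fy"],1.0]); return np.array(cal["eye"]),d
def onz(cal,u,v,z):
    e,d=ray(cal,u,v); return e+d*(z-e[2])/d[2]
def proj(cal,p):
    q=R.from_quat(cal["rotation"]).inv().apply(np.array(p)-cal["eye"]); return cal["cx"]+cal["fx"]*q[0]/q[2],cal["cy"]+cal["fy"]*q[1]/q[2]
E
python3 - <<'E'
from h import *
im=cv2.imread("pics/top0.png"); cal=get_calibration("top")
crops=[]
for n,(u,v) in dict(filter=(262,208),piston=(328,279),pin=(260,337),spring=(405,219),pump=(404,342),up=(408,272),uf=(337,333)).items():
    c=im[v-24:v+24,u-24:u+24]; crops.append(cv2.resize(c,(192,192),interpolation=cv2.INTER_NEAREST))
cv2.imwrite("pics/crops.png",np.vstack([np.hstack(crops[:4]),np.hstack(crops[4:]+[crops[0]*0])]))
hsv=cv2.cvtColor(im,cv2.COLOR_BGR2HSV)
for n,lo,hi,box,z in [("red",(0,150,60),(8,255,255),(140,230,215,390),.013),("blue",(100,150,60),(125,255,255),(460,220,530,380),.013),("yel",(22,120,120),(35,255,255),(245,190,280,225),.052),("spring",(105,80,30),(130,255,255),(385,200,425,240),.044)]:
    m=cv2.inRange(hsv,lo,hi); k=np.zeros_like(m); x0,y0,x1,y1=box; k[y0:y1,x0:x1]=m[y0:y1,x0:x1]
    cs,_=cv2.findContours(k,cv2.RETR_EXTERNAL,cv2.CHAIN_APPROX_NONE); c=max(cs,key=cv2.contourArea)
    r=cv2.minAreaRect(c); (a,b),rr=cv2.minEnclosingCircle(c)
    print(n,r,(a,b,rr),onz(cal,*r[0],z).round(4))
    if z==.013: 
        P=np.array([onz(cal,*p,z)[:2] for p in cv2.boxPoints(r)]); print(P.round(4))
for n,p,z in [("piston",(328,279),.046),("pin",(260,337),.046),("pump",(404,342),.036)]:
    print(n,onz(cal,*p,z).round(4))
E
```

```text
red ((174.2195281982422, 309.0244140625), (141.8682403564453, 47.97657775878906), 88.21009063720703) (173.0, 309.0, 71.3443374633789) [0.483  0.3087 0.013 ]
[[0.6175 0.3693]
 [0.6225 0.2749]
 [0.3537 0.2504]
 [0.3482 0.3413]]
blue ((494.37152099609375, 299.4626159667969), (48.069610595703125, 142.88931274414062), 0.5906571745872498) (495.0, 299.5, 71.94625854492188) [ 0.5172 -0.2994  0.013 ]
[[ 0.3846 -0.2519]
 [ 0.653  -0.2571]
 [ 0.654  -0.3484]
 [ 0.3864 -0.34  ]]
yel ((261.0, 207.0), (24.041629791259766, 24.041629791259766), 45.0) (261.8799133300781, 207.12445068359375, 13.253565788269043) [0.6778 0.1437 0.052 ]
spring ((404.300048828125, 219.4000244140625), (14.310833930969238, 17.441329956054688), 26.56505012512207) (404.3888854980469, 219.38888549804688, 8.785959243774414) [ 0.6612 -0.1257  0.044 ]
piston [0.546  0.0142 0.046 ]
pin [0.4368 0.136  0.046 ]
pump [ 0.4348 -0.1277  0.036 ]
```

View pics/crops.png

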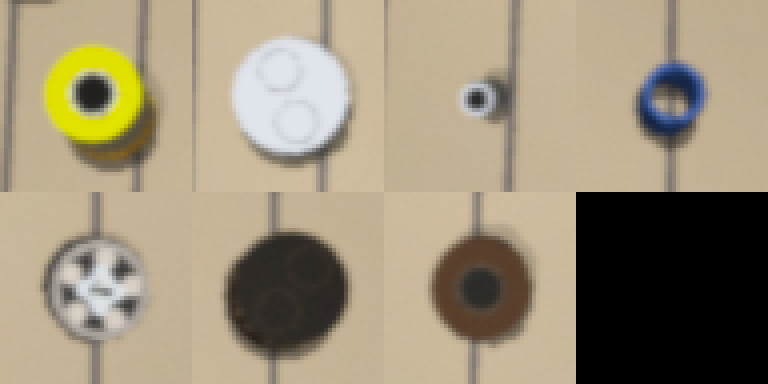

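Run:
```python
from h import *
im=cv2.imread("pics/side0.png"); cal=get_calibration("top"); cs=get_calibration("side")
pts=dict(filter=(260.75,207.2,.052),piston=(328.25,278.6,.046),pin=(259,337.2,.046),spring=(405,217.5,.044),pump=(403.75,341.5,.036))
for n,(u,v,z) in pts.items():
    p=onz(cal,u,v,z); q=proj(cs,p); print(n,p.round(4),np.round(q,1))
    cv2.circle(im,tuple(int(round(a)) for a in q),1,(0,0,255),-1)
for cen,a,n in [((.4855,.309),5.2,'red'),((.5195,-.2994),-1.1,'blue')]:
  for x in(-.123,-.0405,.0405,.123):
    for y in(-.045,.045):
      t=np.radians(a); p=[cen[0]+x*np.cos(t)-y*np.sin(t),cen[1]+x*np.sin(t)+y*np.cos(t),.013]
      q=proj(cs,p); cv2.circle(im,tuple(int(round(a)) for a in q),1,(0,255,0),-1)
c=im[150:470,230:490]; cv2.imwrite("pics/side_chk.png",cv2.resize(im[150:470,230:490],None,fx=1.85,fy=1.85,interpolation=cv2.INTER_CUBIC))
s=state(); print(R.from_quat(s['eef_rot']).as_matrix().round(3))
```

```text
filter [0.6774 0.1441 0.052 ] [262.  296.5]
piston [0.5468 0.0138 0.046 ] [356.8 260. ]
pin [0.4364 0.1378 0.046 ] [418.2 314.6]
spring [ 0.6648 -0.127   0.044 ] [306.8 213.6]
pump [ 0.4357 -0.1273  0.036 ] [425.  227.6]
[[-0.     0.319  0.948]
 [-0.001  0.948 -0.319]
 [-1.    -0.001 -0.   ]]
```

View pics/side_chk.png

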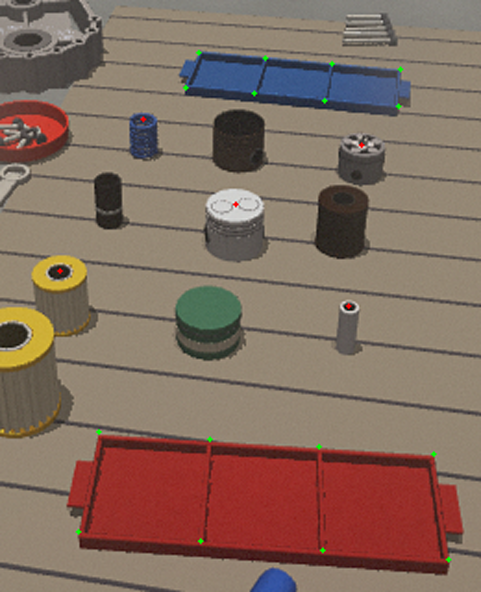

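Top and side views agree: the red points (top-view part centres) and green points (tray corners) fall on the right features in the side image. I'll turn the jaws to world y first, which makes offset = [down, +y, +x].

Request:
play_rows([
  {"claw": 0.085, "offset": [0, 0, 0], "spin": -0.12},
  {"claw": 0.085, "offset": [0, 0, 0], "spin": -0.24},
  {"claw": 0.085, "offset": [0, 0, 0], "spin": -0.324},
  {"claw": 0.04, "offset": [0, 0, 0], "spin": -0.324},
])

```text
time: 0.5
tool_pos: [0.1754, 0.5211, 0.231]
eef_rot: [-0.0, 0.707, -0.0, 0.707]
ft_force: [0.1, -0.6, -0.4]
width: 0.851
```

Request:
play_rows([
  {"claw": 0.04, "offset": [0, -0.03, 0.02], "spin": 0},
  {"claw": 0.04, "offset": [0, -0.07, 0.047], "spin": 0},
  {"claw": 0.04, "offset": [0, -0.11, 0.075], "spin": 0},
  {"claw": 0.04, "offset": [0, -0.15, 0.102], "spin": 0},
  {"claw": 0.04, "offset": [0, -0.19, 0.13], "spin": 0},
])

```text
time: 1.0
tool_pos: [0.3059, 0.3294, 0.2313]
eef_rot: [0.001, 0.707, -0.001, 0.707]
ft_force: [0.3, 0.4, 0.3]
width: 0.469
```

Request:
play_rows([
  {"claw": 0.04, "offset": [0, -0.04, 0.027], "spin": 0},
  {"claw": 0.04, "offset": [0, -0.08, 0.054], "spin": 0},
  {"claw": 0.04, "offset": [0, -0.12, 0.08], "spin": 0},
  {"claw": 0.04, "offset": [0, -0.16, 0.107], "spin": 0},
  {"claw": 0.04, "offset": [0.01, -0.193, 0.131], "spin": 0},
])

```text
time: 1.5
tool_pos: [0.4375, 0.1359, 0.2222]
eef_rot: [0.002, 0.706, -0.001, 0.708]
ft_force: [0.6, 0.8, 0.3]
width: 0.471
```

Request:
play_rows([
  {"claw": 0.04, "offset": [0.04, 0, 0], "spin": 0},
  {"claw": 0.04, "offset": [0.07, 0, 0], "spin": 0},
  {"claw": 0.04, "offset": [0.1, 0, 0], "spin": 0},
  {"claw": 0.04, "offset": [0.12, 0, 0], "spin": 0},
  {"claw": 0.04, "offset": [0.13, 0, 0], "spin": 0},
])

```text
time: 2.0
tool_pos: [0.4354, 0.1378, 0.0896]
eef_rot: [0.001, 0.708, -0.001, 0.706]
ft_force: [-0.2, -0.8, -0.1]
width: 0.467
```

Run:
```python
from h import *
s=state(); c=get_calibration("wrist"); im=snapshot("wrist"); cv2.imwrite("pics/w1.png",im[:,:,::-1]); print(s['tool_pos'],s['eef_rot'],s['joint_pos'],proj(c,[.4364,.1378,.046]))
```

```text
[0.43544698 0.13779855 0.08959045] [ 0.0009744   0.70799405 -0.0013991   0.70621634] [ 2.26270490e-01  2.78520077e-01  1.91628459e+00 -2.08493983e-05
  9.49372757e-01 -1.34115704e+00] (np.float64(319.0278720634934), np.float64(261.9992541347069))
```

View pics/w1.png

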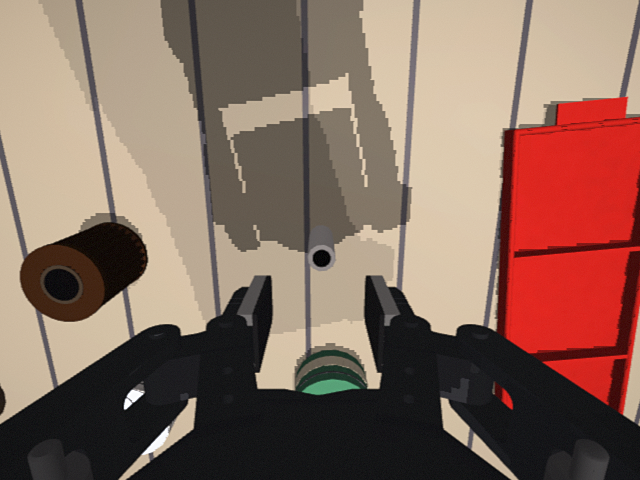

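The wrist view shows the pin at (321,258), against a predicted (319,262), so it is well centred between the pads. I'll descend and grip.

Request:
play_rows([
  {"claw": 0.04, "offset": [0.025, 0, 0], "spin": 0},
  {"claw": 0.04, "offset": [0.05, 0, 0], "spin": 0},
  {"claw": 0.04, "offset": [0.065, 0, 0], "spin": 0},
  {"claw": 0.04, "offset": [0.073, 0, 0], "spin": 0},
  {"claw": 0.04, "offset": [0.073, 0, 0], "spin": 0},
])

```text
time: 2.55
tool_pos: [0.4363, 0.1381, 0.0183]
eef_rot: [0.0, 0.707, -0.001, 0.707]
ft_force: [0.1, -0.1, 0.7]
width: 0.47
```

Request:
play_rows([
  {"claw": 0.0, "offset": [0, 0, 0], "spin": 0},
  {"claw": 0.0, "offset": [0, 0, 0], "spin": 0},
  {"claw": 0.0, "offset": [0, 0, 0], "spin": 0},
  {"claw": 0.0, "offset": [0, 0, 0], "spin": 0},
  {"claw": 0.0, "offset": [0, 0, 0], "spin": 0},
])

```text
time: 3.05
tool_pos: [0.4369, 0.1382, 0.0193]
eef_rot: [0.0, 0.706, -0.0, 0.708]
ft_force: [-1.6, -1.1, 7.4]
width: 0.167
```

Request:
play_rows([
  {"claw": 0.0, "offset": [-0.01, 0, 0], "spin": 0},
  {"claw": 0.0, "offset": [-0.03, 0, 0], "spin": 0},
  {"claw": 0.0, "offset": [-0.055, 0.01, 0], "spin": 0},
  {"claw": 0.0, "offset": [-0.07, 0.03, -0.005], "spin": 0},
  {"claw": 0.0, "offset": [-0.07, 0.06, -0.01], "spin": 0},
])

```text
time: 3.55
tool_pos: [0.4273, 0.1985, 0.0913]
eef_rot: [0.001, 0.706, -0.0, 0.709]
ft_force: [0.1, -0.1, -0.2]
width: 0.166
```

Request:
play_rows([
  {"claw": 0.0, "offset": [0, 0.03, -0.006], "spin": 0},
  {"claw": 0.0, "offset": [0, 0.06, -0.012], "spin": 0},
  {"claw": 0.0, "offset": [0, 0.09, -0.018], "spin": 0},
  {"claw": 0.0, "offset": [0, 0.1035, -0.022], "spin": 0},
  {"claw": 0.0, "offset": [0, 0.1035, -0.022], "spin": 0},
])

```text
time: 4.05
tool_pos: [0.4039, 0.3025, 0.0888]
eef_rot: [-0.0, 0.707, 0.001, 0.707]
ft_force: [-0.1, -0.9, -0.7]
width: 0.164
```

Run:
```python
from h import *
s=state(); im=snapshot("wrist"); cv2.imwrite("pics/w2.png",im[:,:,::-1]); print(s['tool_pos'],s['eef_rot'],s['width'])
im=snapshot("side"); cv2.imwrite("pics/s2.png",im[:,:,::-1])
```

```text
[0.40387649 0.30253151 0.08875396] [-3.63438295e-04  7.07002401e-01  5.00375713e-04  7.07210876e-01] 0.1636614565408772
```

View pics/w2.png

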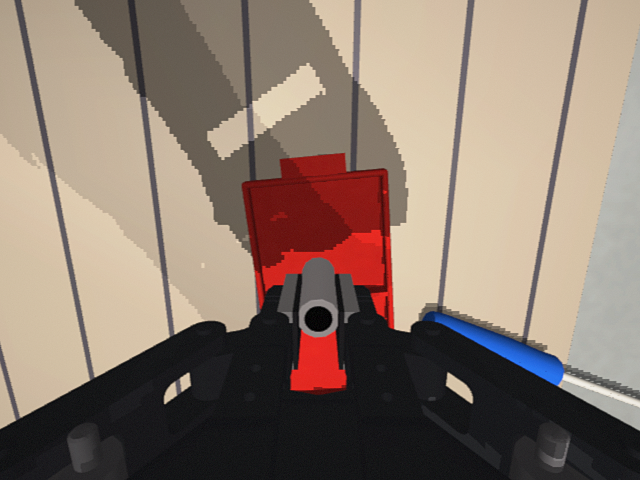

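View pics/s2.png

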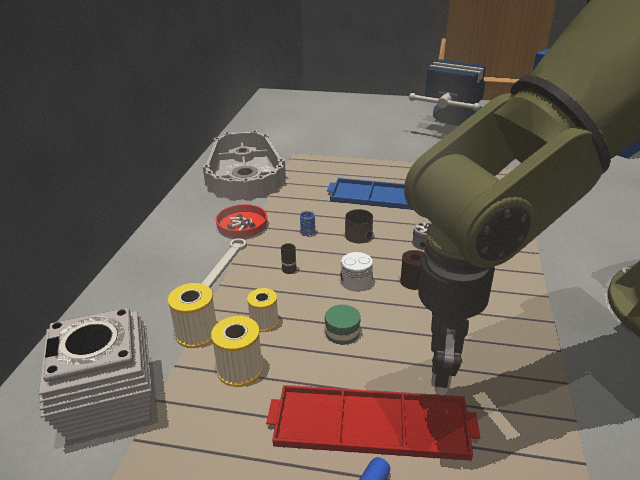

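The pin is held upright over the near red compartment (wrist view (318,318)). I'll lower it gently.

Request:
play_rows([
  {"claw": 0.0, "offset": [0.02, 0, 0], "spin": 0},
  {"claw": 0.0, "offset": [0.04, 0, 0], "spin": 0},
  {"claw": 0.0, "offset": [0.055, 0, 0], "spin": 0},
  {"claw": 0.0, "offset": [0.063, 0, 0], "spin": 0},
  {"claw": 0.0, "offset": [0.064, 0, 0], "spin": 0},
])

```text
time: 4.65
tool_pos: [0.4044, 0.3006, 0.0238]
eef_rot: [0.0, 0.708, -0.001, 0.707]
ft_force: [-0.0, -0.4, 0.4]
width: 0.158
```

Request:
play_rows([
  {"claw": 0.0, "offset": [0.001, 0, 0], "spin": 0},
  {"claw": 0.0, "offset": [0.002, 0, 0], "spin": 0},
  {"claw": 0.0, "offset": [0.003, 0, 0], "spin": 0},
  {"claw": 0.0, "offset": [0.003, 0, 0], "spin": 0},
])

```text
time: 5.05
tool_pos: [0.4048, 0.3017, 0.0223]
eef_rot: [0.0, 0.707, -0.0, 0.708]
ft_force: [-2.0, -2.0, 8.2]
width: 0.166
```

Request:
play_rows([
  {"claw": 0.02, "offset": [0, 0, 0], "spin": 0},
  {"claw": 0.03, "offset": [0, 0, 0], "spin": 0},
  {"claw": 0.04, "offset": [0, 0, 0], "spin": 0},
  {"claw": 0.04, "offset": [0, 0, 0], "spin": 0},
])

```text
time: 5.45
tool_pos: [0.4043, 0.3016, 0.0213]
eef_rot: [0.0, 0.707, -0.0, 0.707]
ft_force: [0.1, 0.2, -0.0]
width: 0.47
```

Request:
play_rows([
  {"claw": 0.04, "offset": [-0.01, 0, 0], "spin": 0},
  {"claw": 0.04, "offset": [-0.04, 0, 0], "spin": 0},
  {"claw": 0.06, "offset": [-0.08, 0, 0], "spin": 0},
  {"claw": 0.075, "offset": [-0.11, -0.02, 0.01], "spin": 0},
  {"claw": 0.075, "offset": [-0.11, -0.06, 0.03], "spin": 0},
])

```text
time: 5.95
tool_pos: [0.4355, 0.243, 0.1361]
eef_rot: [0.0, 0.705, 0.002, 0.709]
ft_force: [1.3, -0.5, -0.1]
width: 0.876
```

Run:
```python
from h import *
s=state(); c=get_calibration("wrist"); im=snapshot("wrist"); cv2.imwrite("pics/w3.png",im[:,:,::-1]); print(s['tool_pos'])
im=snapshot("side"); cv2.imwrite("pics/s3.png",im[240:,200:520,::-1])
```

```text
[0.43553107 0.24303374 0.13611154]
```

View pics/w3.png

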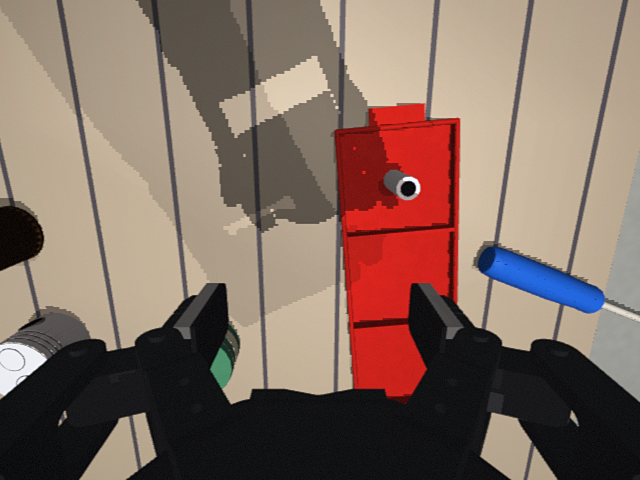

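View pics/s3.png

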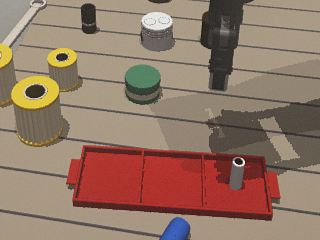

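The pin stands upright in the near red compartment (wrist (403,187)). Next is the piston.

Request:
play_rows([
  {"claw": 0.075, "offset": [0, -0.045, 0.02], "spin": 0},
  {"claw": 0.075, "offset": [0, -0.09, 0.042], "spin": 0},
  {"claw": 0.075, "offset": [0, -0.135, 0.065], "spin": 0},
  {"claw": 0.075, "offset": [0, -0.18, 0.088], "spin": 0},
  {"claw": 0.075, "offset": [0, -0.228, 0.112], "spin": 0},
])

```text
time: 6.55
tool_pos: [0.5445, 0.0162, 0.1318]
eef_rot: [0.0, 0.707, -0.0, 0.707]
ft_force: [1.2, 1.4, 0.5]
width: 0.876
```

Request:
play_rows([
  {"claw": 0.075, "offset": [0.02, 0, 0], "spin": 0},
  {"claw": 0.075, "offset": [0.04, 0, 0], "spin": 0},
  {"claw": 0.075, "offset": [0.05, 0, 0], "spin": 0},
  {"claw": 0.075, "offset": [0.05, 0, 0], "spin": 0},
])

```text
time: 6.95
tool_pos: [0.5433, 0.0182, 0.0804]
eef_rot: [0.0, 0.708, -0.0, 0.706]
ft_force: [0.6, -0.0, 0.0]
width: 0.881
```

Run:
```python
from h import *
s=state(); c=get_calibration("wrist"); im=snapshot("wrist"); print(s['tool_pos'],s['width'],proj(c,[.5468,.0138,.046])); cv2.imwrite("pics/w4.png",im[:,:,::-1])
```

```text
[0.54330699 0.01816167 0.08041753] 0.8806775989674819 (np.float64(310.8961938165629), np.float64(272.3334316353452))
```

View pics/w4.png

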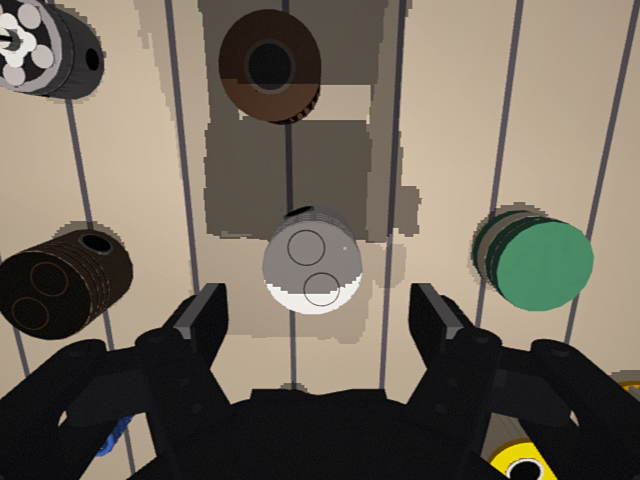

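Piston crown at (312,265), against a predicted (311,272), so it is centred within about 3 mm. I'll descend.

Request:
play_rows([
  {"claw": 0.075, "offset": [0.01, -0.0045, 0.002], "spin": 0},
  {"claw": 0.075, "offset": [0.035, -0.0045, 0.002], "spin": 0},
  {"claw": 0.075, "offset": [0.055, -0.0045, 0.002], "spin": 0},
  {"claw": 0.075, "offset": [0.067, -0.0045, 0.002], "spin": 0},
  {"claw": 0.075, "offset": [0.067, -0.0045, 0.002], "spin": 0},
])

```text
time: 7.5
tool_pos: [0.5454, 0.0132, 0.0132]
eef_rot: [0.0, 0.708, -0.0, 0.706]
ft_force: [-0.2, -0.1, 0.1]
width: 0.88
```

Request:
play_rows([
  {"claw": 0.06, "offset": [0, 0, 0], "spin": 0},
  {"claw": 0.05, "offset": [0, 0, 0], "spin": 0},
  {"claw": 0.03, "offset": [0, 0, 0], "spin": 0},
  {"claw": 0.0, "offset": [0, 0, 0], "spin": 0},
  {"claw": 0.0, "offset": [0, 0, 0], "spin": 0},
])

```text
time: 8.0
tool_pos: [0.5468, 0.0133, 0.0157]
eef_rot: [0.0, 0.706, -0.0, 0.708]
ft_force: [0.2, -0.3, 8.2]
width: 0.614
```

Request:
play_rows([
  {"claw": 0.0, "offset": [-0.01, 0, 0], "spin": 0},
  {"claw": 0.0, "offset": [-0.03, 0, 0], "spin": 0},
  {"claw": 0.0, "offset": [-0.055, 0, 0], "spin": 0},
  {"claw": 0.0, "offset": [-0.08, 0.02, -0.004], "spin": 0},
  {"claw": 0.0, "offset": [-0.095, 0.05, -0.01], "spin": 0},
])

```text
time: 8.5
tool_pos: [0.5365, 0.0629, 0.112]
eef_rot: [0.001, 0.706, -0.001, 0.708]
ft_force: [-0.5, 1.1, -2.4]
width: 0.615
```

Request:
play_rows([
  {"claw": 0.0, "offset": [0, 0.03, -0.006], "spin": 0},
  {"claw": 0.0, "offset": [0, 0.065, -0.014], "spin": 0},
  {"claw": 0.0, "offset": [0, 0.1, -0.021], "spin": 0},
  {"claw": 0.0, "offset": [0, 0.135, -0.028], "spin": 0},
  {"claw": 0.0, "offset": [0, 0.17, -0.035], "spin": 0},
])

```text
time: 9.0
tool_pos: [0.5006, 0.2347, 0.1102]
eef_rot: [0.0, 0.707, -0.0, 0.707]
ft_force: [0.5, 0.4, -2.1]
width: 0.615
```

Request:
play_rows([
  {"claw": 0.0, "offset": [0, 0.03, -0.006], "spin": 0},
  {"claw": 0.0, "offset": [0, 0.055, -0.012], "spin": 0},
  {"claw": 0.0, "offset": [0, 0.074, -0.015], "spin": 0},
  {"claw": 0.0, "offset": [0, 0.074, -0.015], "spin": 0},
])

```text
time: 9.4
tool_pos: [0.4855, 0.3092, 0.11]
eef_rot: [-0.0, 0.707, 0.001, 0.707]
ft_force: [0.6, 0.5, -1.5]
width: 0.62
```

Run:
```python
from h import *
s=state(); im=snapshot("wrist"); print(s['tool_pos'],s['width']); cv2.imwrite("pics/w5.png",im[:,:,::-1])
im=snapshot("side"); cv2.imwrite("pics/s5.png",im[240:,200:520,::-1])
```

```text
[0.48552526 0.3091676  0.10999561] 0.6198153627875901
```

View pics/w5.png

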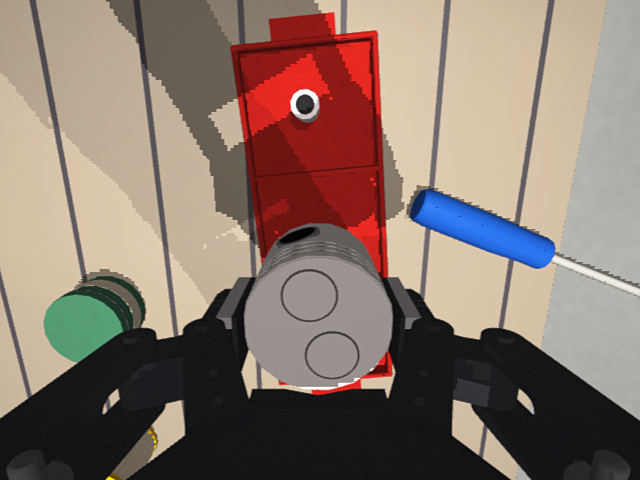

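View pics/s5.png

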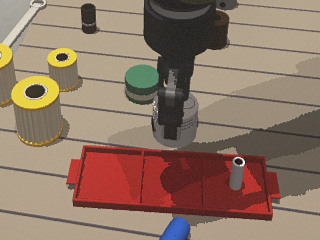

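The piston is held level above the middle red compartment. I'll lower it.

Request:
play_rows([
  {"claw": 0.0, "offset": [0.03, 0, 0], "spin": 0},
  {"claw": 0.0, "offset": [0.055, 0, 0], "spin": 0},
  {"claw": 0.0, "offset": [0.075, 0, 0], "spin": 0},
  {"claw": 0.0, "offset": [0.086, 0, 0], "spin": 0},
  {"claw": 0.0, "offset": [0.088, 0, 0], "spin": 0},
])

```text
time: 10.0
tool_pos: [0.486, 0.3064, 0.0205]
eef_rot: [0.0, 0.708, -0.001, 0.707]
ft_force: [0.5, 0.1, -0.9]
width: 0.614
```

Request:
play_rows([
  {"claw": 0.0, "offset": [0.0015, 0, 0], "spin": 0},
  {"claw": 0.0, "offset": [0.003, 0, 0], "spin": 0},
  {"claw": 0.0, "offset": [0.003, 0, 0], "spin": 0},
])

```text
time: 10.3
tool_pos: [0.4865, 0.3074, 0.019]
eef_rot: [0.0, 0.707, -0.0, 0.707]
ft_force: [0.1, -0.9, -2.1]
width: 0.615
```

Request:
play_rows([
  {"claw": 0.0, "offset": [0.001, 0, 0], "spin": 0},
  {"claw": 0.0, "offset": [0.001, 0, 0], "spin": 0},
])

```text
time: 10.5
tool_pos: [0.4865, 0.3075, 0.0187]
eef_rot: [0.0, 0.707, -0.0, 0.707]
ft_force: [-4.7, -2.9, 10.1]
width: 0.613
```

Request:
play_rows([
  {"claw": 0.0, "offset": [0.001, 0, 0], "spin": 0},
  {"claw": 0.0, "offset": [0.001, 0, 0], "spin": 0},
])

```text
time: 10.7
tool_pos: [0.4865, 0.3075, 0.0187]
eef_rot: [0.0, 0.707, -0.0, 0.708]
ft_force: [-10.2, -6.2, 22.6]
width: 0.617
```

Request:
play_rows([
  {"claw": 0.055, "offset": [-0.001, 0, 0], "spin": 0},
  {"claw": 0.065, "offset": [-0.001, 0, 0], "spin": 0},
  {"claw": 0.075, "offset": [-0.001, 0, 0], "spin": 0},
  {"claw": 0.075, "offset": [-0.001, 0, 0], "spin": 0},
])

```text
time: 11.1
tool_pos: [0.4862, 0.3073, 0.0172]
eef_rot: [0.0, 0.707, -0.0, 0.707]
ft_force: [0.3, -0.0, -0.5]
width: 0.878
```

Request:
play_rows([
  {"claw": 0.075, "offset": [-0.015, 0, 0], "spin": 0},
  {"claw": 0.075, "offset": [-0.045, 0, 0], "spin": 0},
  {"claw": 0.075, "offset": [-0.08, 0, 0], "spin": 0},
  {"claw": 0.06, "offset": [-0.11, -0.03, 0.01], "spin": 0},
  {"claw": 0.05, "offset": [-0.12, -0.07, 0.03], "spin": 0},
])

```text
time: 11.6
tool_pos: [0.5167, 0.2381, 0.1418]
eef_rot: [-0.0, 0.705, 0.002, 0.709]
ft_force: [1.4, 0.4, -0.4]
width: 0.588
```

Run:
```python
from h import *
s=state(); im=snapshot("wrist"); print(s['tool_pos'],s['width']); cv2.imwrite("pics/w6.png",im[:,:,::-1])
```

```text
[0.51670128 0.23807539 0.14180784] 0.5881822881442826
```

View pics/w6.png

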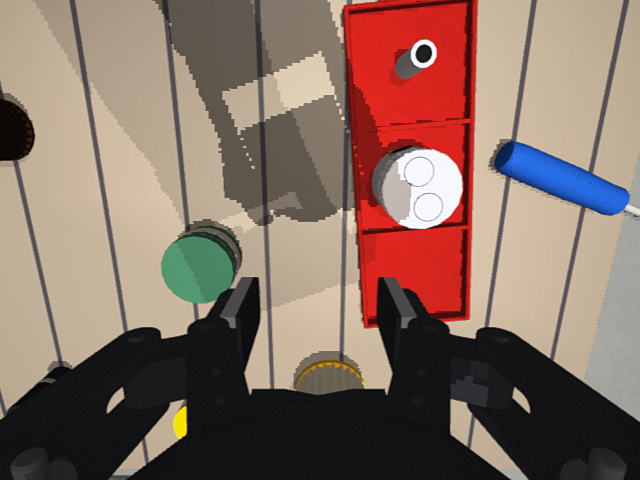

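The piston sits flat in the middle compartment (418,188). Next is the spring.

Request:
play_rows([
  {"claw": 0.05, "offset": [0, -0.04, 0.016], "spin": 0},
  {"claw": 0.05, "offset": [0, -0.08, 0.033], "spin": 0},
  {"claw": 0.05, "offset": [0, -0.12, 0.049], "spin": 0},
  {"claw": 0.05, "offset": [0, -0.16, 0.066], "spin": 0},
  {"claw": 0.05, "offset": [0, -0.2, 0.083], "spin": 0},
])

```text
time: 12.15
tool_pos: [0.5995, 0.0355, 0.1384]
eef_rot: [0.0, 0.707, -0.0, 0.707]
ft_force: [1.0, 0.9, 1.2]
width: 0.587
```

Request:
play_rows([
  {"claw": 0.05, "offset": [0, -0.04, 0.016], "spin": 0},
  {"claw": 0.05, "offset": [0, -0.08, 0.032], "spin": 0},
  {"claw": 0.05, "offset": [0.01, -0.12, 0.048], "spin": 0},
  {"claw": 0.05, "offset": [0.03, -0.16, 0.062], "spin": 0},
  {"claw": 0.05, "offset": [0.05, -0.166, 0.065], "spin": 0},
])

```text
time: 12.65
tool_pos: [0.6645, -0.1334, 0.0877]
eef_rot: [0.001, 0.707, -0.002, 0.708]
ft_force: [0.2, -0.1, -0.3]
width: 0.587
```

Run:
```python
from h import *
s=state(); c=get_calibration("wrist"); im=snapshot("wrist"); print(s['tool_pos'],s['width'],proj(c,[.6648,-.127,.044])); cv2.imwrite("pics/w7.png",im[:,:,::-1])
```

```text
[ 0.66452083 -0.13338072  0.08768045] 0.5871166588146223 (np.float64(330.4239785634198), np.float64(260.4782413175221))
```

View pics/w7.png

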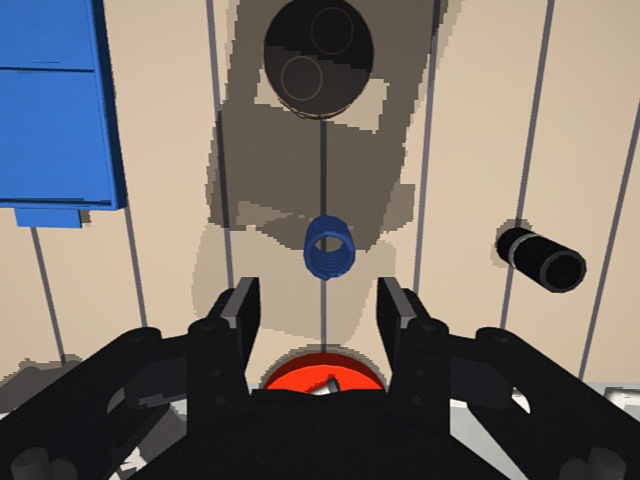

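Spring ring at (330,254), so it needs about +6 mm in y. I'll settle and descend partway.

Request:
play_rows([
  {"claw": 0.05, "offset": [0, 0.003, 0], "spin": 0},
  {"claw": 0.05, "offset": [0.015, 0.005, 0], "spin": 0},
  {"claw": 0.05, "offset": [0.03, 0.005, 0], "spin": 0},
  {"claw": 0.05, "offset": [0.03, 0.005, 0], "spin": 0},
])

```text
time: 13.1
tool_pos: [0.6627, -0.1226, 0.055]
eef_rot: [0.0, 0.708, 0.0, 0.706]
ft_force: [0.5, -0.4, -0.2]
width: 0.583
```

Request:
play_rows([
  {"claw": 0.05, "offset": [0, -0.003, 0.001], "spin": 0},
  {"claw": 0.05, "offset": [0.01, -0.0045, 0.001], "spin": 0},
  {"claw": 0.05, "offset": [0.03, -0.0045, 0.001], "spin": 0},
  {"claw": 0.05, "offset": [0.04, -0.0045, 0.001], "spin": 0},
  {"claw": 0.05, "offset": [0.04, -0.0045, 0.001], "spin": 0},
])

```text
time: 13.6
tool_pos: [0.664, -0.1283, 0.0155]
eef_rot: [0.001, 0.708, -0.0, 0.706]
ft_force: [0.2, -1.0, -0.1]
width: 0.588
```

Request:
play_rows([
  {"claw": 0.04, "offset": [0, 0, 0], "spin": 0},
  {"claw": 0.035, "offset": [0, 0, 0], "spin": 0},
  {"claw": 0.02, "offset": [0, 0, 0], "spin": 0},
  {"claw": 0.0, "offset": [0, 0, 0], "spin": 0},
  {"claw": 0.0, "offset": [0, 0, 0], "spin": 0},
])

```text
time: 14.1
tool_pos: [0.6655, -0.1285, 0.0185]
eef_rot: [0.0, 0.706, -0.0, 0.708]
ft_force: [-0.6, 0.3, 6.4]
width: 0.328
```

Request:
play_rows([
  {"claw": 0.0, "offset": [-0.01, 0, 0], "spin": 0},
  {"claw": 0.0, "offset": [-0.03, 0, 0], "spin": 0},
  {"claw": 0.0, "offset": [-0.06, 0, -0.005], "spin": 0},
  {"claw": 0.0, "offset": [-0.09, 0.02, -0.015], "spin": 0},
  {"claw": 0.0, "offset": [-0.11, 0.05, -0.03], "spin": 0},
])

```text
time: 14.6
tool_pos: [0.6351, -0.0789, 0.13]
eef_rot: [0.001, 0.706, -0.001, 0.708]
ft_force: [0.4, 0.1, -1.2]
width: 0.33
```

Request:
play_rows([
  {"claw": 0.0, "offset": [0, 0.035, -0.01], "spin": 0},
  {"claw": 0.0, "offset": [0, 0.075, -0.02], "spin": 0},
  {"claw": 0.0, "offset": [0, 0.115, -0.03], "spin": 0},
  {"claw": 0.0, "offset": [0, 0.155, -0.035], "spin": 0},
  {"claw": 0.0, "offset": [0, 0.195, -0.04], "spin": 0},
])

```text
time: 15.1
tool_pos: [0.5945, 0.1183, 0.1281]
eef_rot: [0.0, 0.707, -0.0, 0.707]
ft_force: [-0.1, 0.1, -0.8]
width: 0.334
```

Request:
play_rows([
  {"claw": 0.0, "offset": [0, 0.04, -0.005], "spin": 0},
  {"claw": 0.0, "offset": [0, 0.08, -0.01], "spin": 0},
  {"claw": 0.0, "offset": [0, 0.12, -0.015], "spin": 0},
  {"claw": 0.0, "offset": [0, 0.16, -0.022], "spin": 0},
  {"claw": 0.0, "offset": [0, 0.185, -0.027], "spin": 0},
])

```text
time: 15.6
tool_pos: [0.5673, 0.3043, 0.1279]
eef_rot: [-0.0, 0.707, 0.0, 0.707]
ft_force: [-0.0, -0.6, -0.1]
width: 0.327
```

Request:
play_rows([
  {"claw": 0.0, "offset": [0, 0.0145, -0.002], "spin": 0},
  {"claw": 0.0, "offset": [0.03, 0.0145, -0.002], "spin": 0},
  {"claw": 0.0, "offset": [0.03, 0.0145, -0.002], "spin": 0},
  {"claw": 0.0, "offset": [0.03, 0.0145, -0.002], "spin": 0},
])

```text
time: 16.0
tool_pos: [0.5663, 0.3155, 0.0976]
eef_rot: [0.0, 0.707, -0.001, 0.707]
ft_force: [0.5, -0.1, -0.6]
width: 0.332
```

Run:
```python
from h import *
s=state(); im=snapshot("wrist"); print(s['tool_pos'],s['width']); cv2.imwrite("pics/w8.png",im[:,:,::-1])
```

```text
[0.56634042 0.31547454 0.09759703] 0.3317256121453731
```

View pics/w8.png

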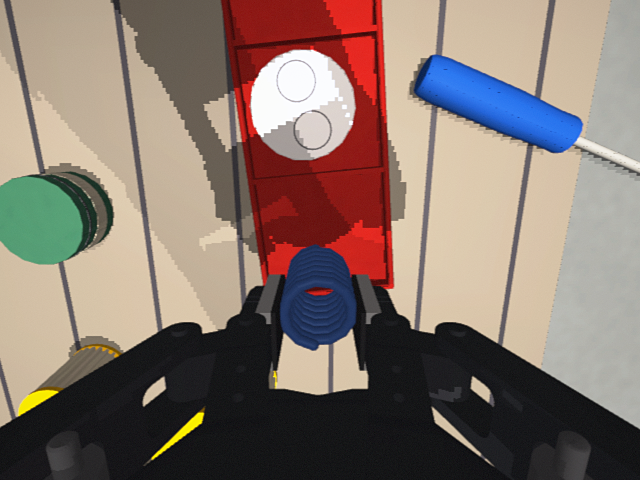

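Request:
play_rows([
  {"claw": 0.0, "offset": [0.025, 0, 0], "spin": 0},
  {"claw": 0.0, "offset": [0.05, 0, 0], "spin": 0},
  {"claw": 0.0, "offset": [0.066, 0, 0], "spin": 0},
  {"claw": 0.0, "offset": [0.073, 0, 0], "spin": 0},
  {"claw": 0.0, "offset": [0.074, 0, 0], "spin": 0},
])

```text
time: 16.55
tool_pos: [0.5664, 0.3161, 0.0234]
eef_rot: [0.0, 0.707, -0.0, 0.707]
ft_force: [0.6, -1.3, 0.0]
width: 0.33
```

Request:
play_rows([
  {"claw": 0.0, "offset": [0.001, 0, 0], "spin": 0},
  {"claw": 0.0, "offset": [0.002, 0, 0], "spin": 0},
  {"claw": 0.0, "offset": [0.002, 0, 0], "spin": 0},
])

```text
time: 16.85
tool_pos: [0.5665, 0.3164, 0.022]
eef_rot: [0.0, 0.707, -0.0, 0.707]
ft_force: [0.5, 0.6, -0.8]
width: 0.333
```

Request:
play_rows([
  {"claw": 0.0, "offset": [0.001, 0, 0], "spin": 0},
  {"claw": 0.0, "offset": [0.001, 0, 0], "spin": 0},
])

```text
time: 17.05
tool_pos: [0.5666, 0.3164, 0.0215]
eef_rot: [0.0, 0.707, -0.0, 0.708]
ft_force: [-2.9, -1.4, 8.7]
width: 0.328
```

Contact at 8.7 N. I'll release and back off.

Request:
play_rows([
  {"claw": 0.033, "offset": [0, 0, 0], "spin": 0},
  {"claw": 0.043, "offset": [0, 0, 0], "spin": 0},
  {"claw": 0.05, "offset": [0, 0, 0], "spin": 0},
  {"claw": 0.05, "offset": [0, 0, 0], "spin": 0},
])

```text
time: 17.45
tool_pos: [0.5662, 0.3162, 0.0202]
eef_rot: [0.0, 0.707, -0.0, 0.707]
ft_force: [-0.7, -0.3, -0.7]
width: 0.586
```

Request:
play_rows([
  {"claw": 0.05, "offset": [-0.015, 0, 0], "spin": 0},
  {"claw": 0.05, "offset": [-0.045, 0, 0], "spin": 0},
  {"claw": 0.05, "offset": [-0.085, 0, 0], "spin": 0},
  {"claw": 0.062, "offset": [-0.12, -0.02, 0.01], "spin": 0},
  {"claw": 0.062, "offset": [-0.135, -0.05, 0.03], "spin": 0},
])

```text
time: 17.95
tool_pos: [0.5966, 0.2674, 0.1608]
eef_rot: [0.0, 0.705, 0.002, 0.709]
ft_force: [0.3, 0.1, 0.4]
width: 0.726
```

Request:
play_rows([
  {"claw": 0.062, "offset": [0, -0.03, 0.02], "spin": 0},
  {"claw": 0.062, "offset": [0, -0.07, 0.045], "spin": 0},
  {"claw": 0.062, "offset": [0, -0.1, 0.07], "spin": 0},
  {"claw": 0.062, "offset": [0, -0.1223, 0.081], "spin": 0},
  {"claw": 0.062, "offset": [0, -0.1223, 0.081], "spin": 0},
])

```text
time: 18.45
tool_pos: [0.6782, 0.1407, 0.1562]
eef_rot: [0.001, 0.707, -0.002, 0.707]
ft_force: [0.0, 0.5, 0.2]
width: 0.73
```

Run:
```python
from h import *
s=state(); c=get_calibration("wrist"); im=snapshot("wrist"); print(s['tool_pos'],s['width'],proj(c,[.6774,.1441,.052])); cv2.imwrite("pics/w9.png",im[:,:,::-1])
```

```text
[0.67823898 0.14065152 0.15615211] 0.7297685385644389 (np.float64(323.60290879363845), np.float64(230.5368809021976))
```

View pics/w9.png

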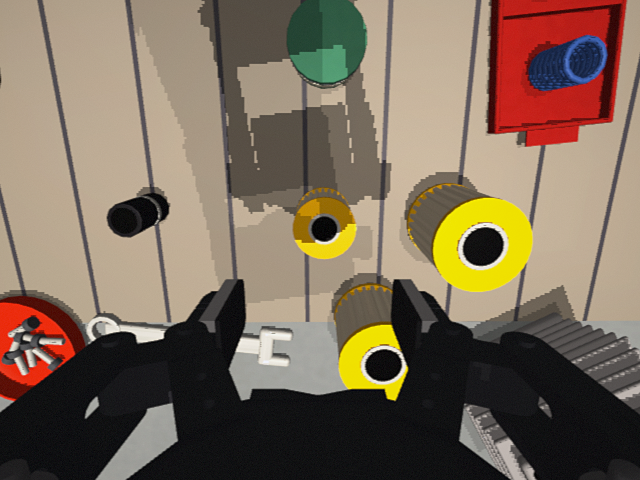

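Run:
```python
from h import *
ct,cs=get_calibration("top"),get_calibration("side")
for a,b in [((204,200.5),(235.5,331)),((239,153.5),(191.5,297))]:
    e1,d1=ray(ct,*a);e2,d2=ray(cs,*b)
    A=np.stack([d1,-d2],1);t=np.linalg.lstsq(A,e2-e1,rcond=None)[0];print(e1+t[0]*d1,e2+t[1]*d2)
    print([np.linalg.norm((e1+t[0]*d1)[:2]-[.6774,.1441])])
```

```text
[0.68396614 0.24688626 0.07180739] [0.68462986 0.24700442 0.07197729]
[np.float64(0.10299577771119421)]
[0.77492939 0.18620415 0.07128803] [0.77387356 0.18596928 0.07091723]
[np.float64(0.10622965925185195)]
```

The filter is at (324,229), as predicted, and the big filters are 72 mm tall with edges about 73 mm away, which leaves clearance. I'll descend.

Request:
play_rows([
  {"claw": 0.062, "offset": [0.02, 0, 0], "spin": 0},
  {"claw": 0.062, "offset": [0.05, 0, 0], "spin": 0},
  {"claw": 0.062, "offset": [0.075, 0, 0], "spin": 0},
  {"claw": 0.062, "offset": [0.075, 0, 0], "spin": 0},
  {"claw": 0.062, "offset": [0.075, 0, 0], "spin": 0},
])

```text
time: 19.0
tool_pos: [0.677, 0.1448, 0.0816]
eef_rot: [-0.0, 0.707, 0.0, 0.707]
ft_force: [0.3, -0.5, 0.6]
width: 0.723
```

Request:
play_rows([
  {"claw": 0.062, "offset": [0.02, 0, 0], "spin": 0},
  {"claw": 0.062, "offset": [0.045, 0, 0], "spin": 0},
  {"claw": 0.062, "offset": [0.06, 0, 0], "spin": 0},
  {"claw": 0.062, "offset": [0.064, 0, 0], "spin": 0},
  {"claw": 0.062, "offset": [0.064, 0, 0], "spin": 0},
])

```text
time: 19.5
tool_pos: [0.6774, 0.144, 0.0171]
eef_rot: [0.0, 0.707, -0.0, 0.707]
ft_force: [0.6, 0.2, 0.7]
width: 0.724
```

Request:
play_rows([
  {"claw": 0.052, "offset": [0, 0, 0], "spin": 0},
  {"claw": 0.045, "offset": [0, 0, 0], "spin": 0},
  {"claw": 0.03, "offset": [0, 0, 0], "spin": 0},
  {"claw": 0.0, "offset": [0, 0, 0], "spin": 0},
  {"claw": 0.0, "offset": [0, 0, 0], "spin": 0},
])

```text
time: 20.0
tool_pos: [0.6779, 0.144, 0.0181]
eef_rot: [0.0, 0.706, -0.0, 0.708]
ft_force: [-1.6, -0.8, 7.4]
width: 0.527
```

Request:
play_rows([
  {"claw": 0.0, "offset": [-0.01, 0, 0], "spin": 0},
  {"claw": 0.0, "offset": [-0.03, 0, 0], "spin": 0},
  {"claw": 0.0, "offset": [-0.06, 0, 0], "spin": 0},
  {"claw": 0.0, "offset": [-0.09, -0.02, -0.007], "spin": 0},
  {"claw": 0.0, "offset": [-0.11, -0.05, -0.018], "spin": 0},
])

```text
time: 20.5
tool_pos: [0.6594, 0.0945, 0.1295]
eef_rot: [-0.0, 0.706, 0.001, 0.708]
ft_force: [0.7, -0.3, -1.7]
width: 0.523
```

Request:
play_rows([
  {"claw": 0.0, "offset": [0, -0.04, -0.014], "spin": 0},
  {"claw": 0.0, "offset": [0, -0.08, -0.028], "spin": 0},
  {"claw": 0.0, "offset": [0, -0.12, -0.042], "spin": 0},
  {"claw": 0.0, "offset": [0, -0.16, -0.057], "spin": 0},
  {"claw": 0.0, "offset": [0, -0.2, -0.072], "spin": 0},
])

```text
time: 21.0
tool_pos: [0.5862, -0.1076, 0.1274]
eef_rot: [0.0, 0.707, -0.0, 0.707]
ft_force: [0.4, -1.0, 0.0]
width: 0.519
```

Request:
play_rows([
  {"claw": 0.0, "offset": [0, -0.04, -0.014], "spin": 0},
  {"claw": 0.0, "offset": [0, -0.08, -0.028], "spin": 0},
  {"claw": 0.0, "offset": [0, -0.12, -0.042], "spin": 0},
  {"claw": 0.0, "offset": [0, -0.16, -0.057], "spin": 0},
  {"claw": 0.0, "offset": [0, -0.193, -0.068], "spin": 0},
])

```text
time: 21.5
tool_pos: [0.5177, -0.3011, 0.1274]
eef_rot: [0.0, 0.707, -0.001, 0.707]
ft_force: [0.6, -0.8, -1.0]
width: 0.52
```

Request:
play_rows([
  {"claw": 0.0, "offset": [0, 0, 0], "spin": 0},
  {"claw": 0.0, "offset": [0.03, 0, 0], "spin": 0},
  {"claw": 0.0, "offset": [0.03, 0, 0], "spin": 0},
  {"claw": 0.0, "offset": [0.03, 0, 0], "spin": 0},
])

```text
time: 21.9
tool_pos: [0.5189, -0.2986, 0.097]
eef_rot: [0.0, 0.707, -0.0, 0.707]
ft_force: [-0.0, -0.4, -1.1]
width: 0.526
```

Run:
```python
from h import *
s=state(); im=snapshot("wrist"); print(s['tool_pos'],s['width']); cv2.imwrite("pics/w10.png",im[:,:,::-1])
```

```text
[ 0.51886773 -0.29860231  0.09696677] 0.525559540733556
```

View pics/w10.png

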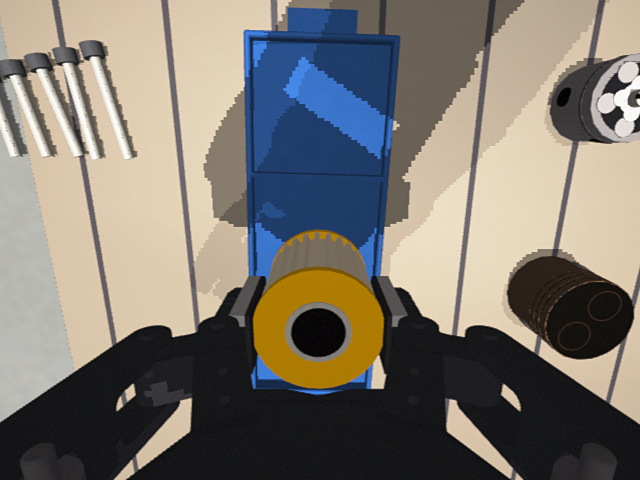

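The filter is held over the blue middle compartment. I'll lower it.

Request:
play_rows([
  {"claw": 0.0, "offset": [0.025, 0, 0], "spin": 0},
  {"claw": 0.0, "offset": [0.05, 0, 0], "spin": 0},
  {"claw": 0.0, "offset": [0.066, 0, 0], "spin": 0},
  {"claw": 0.0, "offset": [0.073, 0, 0], "spin": 0},
  {"claw": 0.0, "offset": [0.074, 0, 0], "spin": 0},
])

```text
time: 22.45
tool_pos: [0.5189, -0.2989, 0.0224]
eef_rot: [0.0, 0.707, -0.0, 0.707]
ft_force: [1.0, 0.8, -0.3]
width: 0.519
```

Request:
play_rows([
  {"claw": 0.0, "offset": [0.001, 0, 0], "spin": 0},
  {"claw": 0.0, "offset": [0.0015, 0, 0], "spin": 0},
  {"claw": 0.0, "offset": [0.0015, 0, 0], "spin": 0},
])

```text
time: 22.75
tool_pos: [0.519, -0.2992, 0.0215]
eef_rot: [0.0, 0.707, -0.001, 0.707]
ft_force: [-0.1, -0.1, -1.3]
width: 0.518
```

Request:
play_rows([
  {"claw": 0.0, "offset": [0.001, 0, 0], "spin": 0},
  {"claw": 0.0, "offset": [0.001, 0, 0], "spin": 0},
])

```text
time: 22.95
tool_pos: [0.519, -0.2993, 0.0211]
eef_rot: [0.0, 0.707, -0.001, 0.707]
ft_force: [-4.6, 2.5, 10.2]
width: 0.525
```

Contact. I'll release and go to the pump.

Request:
play_rows([
  {"claw": 0.048, "offset": [0, 0, 0], "spin": 0},
  {"claw": 0.056, "offset": [0, 0, 0], "spin": 0},
  {"claw": 0.065, "offset": [0, 0, 0], "spin": 0},
  {"claw": 0.065, "offset": [0, 0, 0], "spin": 0},
])

```text
time: 23.35
tool_pos: [0.5187, -0.299, 0.0197]
eef_rot: [0.0, 0.707, -0.0, 0.707]
ft_force: [0.2, -0.3, 0.4]
width: 0.76
```

Request:
play_rows([
  {"claw": 0.065, "offset": [-0.015, 0, 0], "spin": 0},
  {"claw": 0.065, "offset": [-0.045, 0, 0], "spin": 0},
  {"claw": 0.065, "offset": [-0.085, 0, 0], "spin": 0},
  {"claw": 0.065, "offset": [-0.11, 0.03, -0.02], "spin": 0},
  {"claw": 0.065, "offset": [-0.11, 0.07, -0.04], "spin": 0},
])

```text
time: 23.85
tool_pos: [0.4796, -0.2298, 0.1342]
eef_rot: [-0.0, 0.705, -0.002, 0.709]
ft_force: [0.8, 1.2, -0.0]
width: 0.759
```

Request:
play_rows([
  {"claw": 0.065, "offset": [0, 0.035, -0.015], "spin": 0},
  {"claw": 0.065, "offset": [0, 0.07, -0.03], "spin": 0},
  {"claw": 0.065, "offset": [0.01, 0.095, -0.04], "spin": 0},
  {"claw": 0.065, "offset": [0.03, 0.102, -0.043], "spin": 0},
  {"claw": 0.065, "offset": [0.03, 0.102, -0.043], "spin": 0},
])

```text
time: 24.35
tool_pos: [0.4349, -0.1258, 0.0993]
eef_rot: [0.0, 0.708, 0.0, 0.706]
ft_force: [0.2, -0.3, 0.0]
width: 0.761
```

Request:
play_rows([
  {"claw": 0.065, "offset": [0, 0, 0], "spin": 0},
  {"claw": 0.065, "offset": [0, 0, 0], "spin": 0},
])

```text
time: 24.55
tool_pos: [0.4365, -0.1277, 0.1009]
eef_rot: [0.0, 0.707, -0.001, 0.708]
ft_force: [-0.2, 0.2, 1.0]
width: 0.761
```

Run:
```python
from h import *
s=state(); c=get_calibration("wrist"); im=snapshot("wrist"); print(s['tool_pos'],s['width'],proj(c,[.4357,-.1273,.036])); cv2.imwrite("pics/w11.png",im[:,:,::-1])
```

```text
[ 0.43650243 -0.12769227  0.1008905 ] 0.7609642776496981 (np.float64(319.6181341611943), np.float64(247.04752688513776))
```

View pics/w11.png

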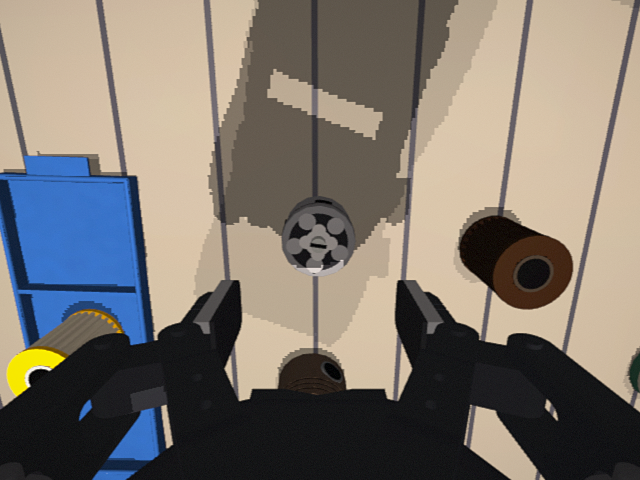

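The pump is at (319,240), centred between the fingers. I'll descend.

Request:
play_rows([
  {"claw": 0.065, "offset": [0.03, 0, -0.001], "spin": 0},
  {"claw": 0.065, "offset": [0.055, 0, -0.002], "spin": 0},
  {"claw": 0.065, "offset": [0.075, 0, -0.002], "spin": 0},
  {"claw": 0.065, "offset": [0.088, 0, -0.002], "spin": 0},
  {"claw": 0.065, "offset": [0.09, 0, -0.002], "spin": 0},
])

```text
time: 25.1
tool_pos: [0.4335, -0.1272, 0.009]
eef_rot: [0.001, 0.708, -0.0, 0.707]
ft_force: [0.8, -0.1, 1.0]
width: 0.761
```

Request:
play_rows([
  {"claw": 0.055, "offset": [0, 0, 0], "spin": 0},
  {"claw": 0.045, "offset": [0, 0, 0], "spin": 0},
  {"claw": 0.03, "offset": [0, 0, 0], "spin": 0},
  {"claw": 0.0, "offset": [0, 0, 0], "spin": 0},
  {"claw": 0.0, "offset": [0, 0, 0], "spin": 0},
])

```text
time: 25.6
tool_pos: [0.4345, -0.1273, 0.011]
eef_rot: [0.0, 0.706, -0.001, 0.708]
ft_force: [-1.7, -1.0, 5.2]
width: 0.519
```

Request:
play_rows([
  {"claw": 0.0, "offset": [-0.01, 0, 0], "spin": 0},
  {"claw": 0.0, "offset": [-0.03, 0, 0], "spin": 0},
  {"claw": 0.0, "offset": [-0.055, 0, 0], "spin": 0},
  {"claw": 0.0, "offset": [-0.075, -0.02, 0], "spin": 0},
  {"claw": 0.0, "offset": [-0.08, -0.05, 0], "spin": 0},
])

```text
time: 26.1
tool_pos: [0.4348, -0.1772, 0.0931]
eef_rot: [-0.001, 0.706, -0.0, 0.708]
ft_force: [0.7, 0.5, -2.1]
width: 0.519
```

Request:
play_rows([
  {"claw": 0.0, "offset": [0, -0.03, 0], "spin": 0},
  {"claw": 0.0, "offset": [0, -0.065, 0.002], "spin": 0},
  {"claw": 0.0, "offset": [0, -0.1, 0.004], "spin": 0},
  {"claw": 0.0, "offset": [0, -0.12, 0.004], "spin": 0},
  {"claw": 0.0, "offset": [0, -0.12, 0.004], "spin": 0},
])

```text
time: 26.6
tool_pos: [0.4375, -0.2991, 0.0908]
eef_rot: [0.001, 0.707, -0.001, 0.707]
ft_force: [0.5, 0.5, -1.9]
width: 0.514
```

Run:
```python
from h import *
s=state(); im=snapshot("wrist"); print(s['tool_pos'],s['width']); cv2.imwrite("pics/w12.png",im[:,:,::-1])
```

```text
[ 0.43752109 -0.2990951   0.09077247] 0.5138156458455826
```

View pics/w12.png

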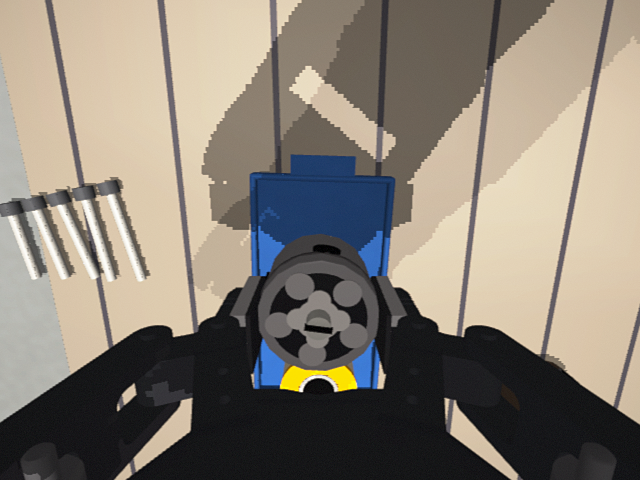

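Request:
play_rows([
  {"claw": 0.0, "offset": [0.025, 0, 0], "spin": 0},
  {"claw": 0.0, "offset": [0.05, 0, 0], "spin": 0},
  {"claw": 0.0, "offset": [0.067, 0, 0], "spin": 0},
  {"claw": 0.0, "offset": [0.074, 0, 0], "spin": 0},
  {"claw": 0.0, "offset": [0.075, 0, 0], "spin": 0},
])

```text
time: 27.15
tool_pos: [0.4377, -0.2962, 0.0148]
eef_rot: [0.0, 0.707, 0.0, 0.707]
ft_force: [1.1, 0.5, -1.5]
width: 0.517
```

Request:
play_rows([
  {"claw": 0.0, "offset": [0.001, 0, 0], "spin": 0},
  {"claw": 0.0, "offset": [0.001, 0, 0], "spin": 0},
])

```text
time: 27.35
tool_pos: [0.4381, -0.2971, 0.0147]
eef_rot: [-0.0, 0.707, -0.001, 0.707]
ft_force: [-0.2, 1.1, -2.1]
width: 0.518
```

Request:
play_rows([
  {"claw": 0.0, "offset": [0.001, 0, 0], "spin": 0},
  {"claw": 0.0, "offset": [0.001, 0, 0], "spin": 0},
])

```text
time: 27.55
tool_pos: [0.4381, -0.2972, 0.014]
eef_rot: [-0.0, 0.707, -0.001, 0.708]
ft_force: [-1.9, 2.9, 9.3]
width: 0.516
```

Request:
play_rows([
  {"claw": 0.048, "offset": [0, 0, 0], "spin": 0},
  {"claw": 0.056, "offset": [0, 0, 0], "spin": 0},
  {"claw": 0.065, "offset": [0, 0, 0], "spin": 0},
  {"claw": 0.065, "offset": [0, 0, 0], "spin": 0},
])

```text
time: 27.95
tool_pos: [0.4377, -0.297, 0.0128]
eef_rot: [0.0, 0.707, -0.0, 0.707]
ft_force: [0.7, 0.3, -0.2]
width: 0.76
```

Request:
play_rows([
  {"claw": 0.065, "offset": [-0.015, 0, 0], "spin": 0},
  {"claw": 0.065, "offset": [-0.045, 0, 0], "spin": 0},
  {"claw": 0.065, "offset": [-0.085, 0, 0], "spin": 0},
  {"claw": 0.065, "offset": [-0.12, 0.04, -0.01], "spin": 0},
  {"claw": 0.065, "offset": [-0.14, 0.08, -0.04], "spin": 0},
])

```text
time: 28.45
tool_pos: [0.4026, -0.2224, 0.153]
eef_rot: [-0.0, 0.706, -0.001, 0.708]
ft_force: [0.3, 0.2, 0.9]
width: 0.758
```

Request:
play_rows([
  {"claw": 0.065, "offset": [-0.04, 0.04, -0.02], "spin": 0},
  {"claw": 0.065, "offset": [-0.08, 0.08, -0.05], "spin": 0},
  {"claw": 0.065, "offset": [-0.1, 0.12, -0.07], "spin": 0},
  {"claw": 0.065, "offset": [-0.1, 0.15, -0.08], "spin": 0},
  {"claw": 0.065, "offset": [-0.1, 0.15, -0.08], "spin": 0},
])

```text
time: 28.95
tool_pos: [0.3207, -0.0696, 0.2524]
eef_rot: [-0.001, 0.705, 0.0, 0.709]
ft_force: [0.8, -0.3, -0.4]
width: 0.761
```

Run:
```python
from h import *
print(state()['tool_pos'])
for n in("top","side"): cv2.imwrite(f"pics/{n}9.png",snapshot(n)[:,:,::-1])
```

```text
[ 0.32065959 -0.069636    0.2523757 ]
```

View pics/top9.png

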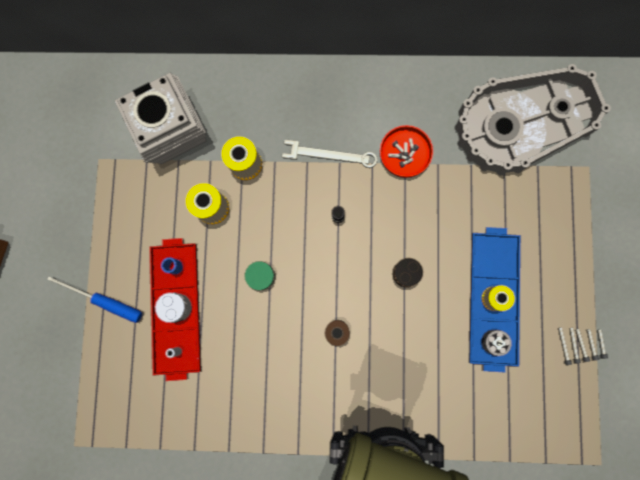

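View pics/side9.png

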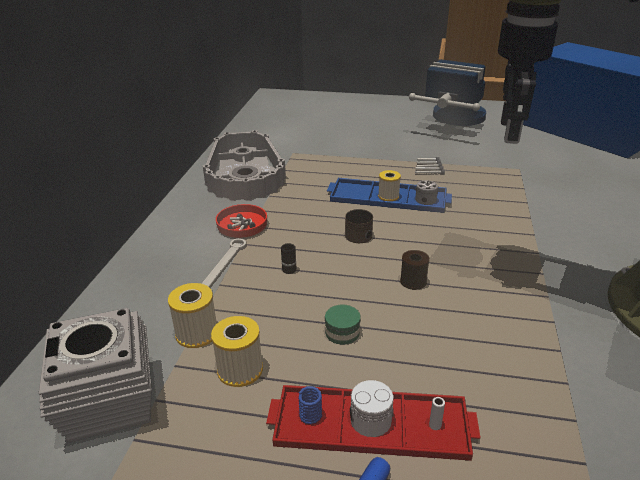

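All five parts stand upright, each in its own compartment, and the used parts haven't moved (top view (407,272) and (337,333), as at the start). I'll hand in.

```bash
python3 -c "
from plant import *
print(hand_in())"
```

```text
the job is handed in; nothing more can be done
None
```

I placed all five parts and handed the job in at about 29 s of the 120 s allowed; the hand-in gave no verdict.

- **Red tray:** the gudgeon pin is in the near compartment, the new piston in the middle and the valve spring in the far one.
- **Blue tray:** the oil pump is in the near compartment and the smallest yellow-capped filter in the middle. The far compartment is empty.
- **Placing:** I lowered each part until the wrist force showed it touching the tray floor, then opened the fingers. Contact was about 8 to 10 N. The piston was pressed to 22.6 N by one extra 1 mm step, still well under the limits.
- **Last checks:** the final top and side pictures show every part upright in its own compartment. The used piston and used filter are at the same pixels as at the start, and the gripper is clear of everything.
- **Disagreements:** the wrist camera put parts up to about 3.5 mm (7 pixels) from where the top camera did. No check failed, but I judged the final tilt and seating only by eye from those pictures.

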